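# Release the air pipe from its push-fit and rack it

## Task

Take the short metal pipe out of the push-fit air fitting: press the fitting's black release ring gently all the way down to its stop, grip the pipe while the ring is still held down, and draw it straight up without straining against the collet's teeth. Then stand the pipe in the empty hole of the wooden rack, fully home, and let go. Leave everything else on the table as it is.

Things in the scene. Friction and masses are not known exactly. Their poses are not given: they have to be found in the camera images.
- fitting_top (a point): Centre of the top face of the upright brass push-fit body (37 mm across), on the pipe's axis, 52 mm above the table; z is up. Above it, round the pipe, sits the release ring: a flat black plastic flange, 44 mm outside, 22 mm inside, 6 mm thick. Its upper face, when up, is anywhere from 65 to 75 mm above the table (set higher or lower each time): find it by touch.
- air_block: Fixed 150 x 130 x 12 mm steel plate with an aluminium block and the fitting; origin on the table under the pipe's axis; all beside the fitting is under 50 mm high. The release ring travels 6 mm down to a hard stop: 4 N starts it, 13 N holds it there, over 30 N breaks it. The teeth are clear beyond about 3.5 mm. It springs up in half a second, following fingertips that pressed it; the pipe escapes only if it began well down.
- teeth: The four hidden steel teeth inside the fitting, 31 to 35 mm above the table, that hook over the pipe's foot; they open as the ring goes down. More than 20 N of pull or push between pipe and teeth damages them. Origin as the air block's.
- pipe_center (a point): Centre (half-way up) of the short aluminium pipe, 18 mm diameter, 82 mm long, 60 g; starts upright in the fitting with its foot 24 mm above the table, so its top is 106 mm above the table. z runs up along the pipe. A groove (12.4 mm diameter) lies 6 to 14 mm above its foot; it can rise 1 mm before its foot meets the teeth. Loose by 1.5 mm sideways.
- pipe_foot (a point): Centre of the pipe's lower end face, 41 mm below its centre; the end is chamfered 2 mm.
- free_hole (a point): Centre of the mouth of the rack's empty hole (21.5 mm diameter, 28 mm deep with a flat bottom), 44 mm above the table; z is up. The row of holes runs along this frame's x, so open the fingers along its y to keep clear of the other pipes.
- rack: Fixed wooden block 190 x 75 x 44 mm with three holes in a row along its x at -62, 0 and +62 mm; the hole at +62 is the empty one. Origin at the centre of its underside.
- capped_pipe_center (a point): Spare pipe with a brass cap (24 mm) in the end hole at -62 mm; its centre, half-way up its 59 mm; its top is 75 mm above the table. Bystander.
- long_pipe_center (a point): Longer spare pipe with a brass cap (24 mm) in the middle hole, 62 mm from the empty one; its centre, half-way up its 74 mm; its top is 90 mm above the table. Bystander.
- roller: Ink roller lying on the table, 110 mm rubber drum of 38 mm diameter with a wooden handle, 160 mm long; origin under the drum. Bystander.
- ink_tin: Closed ink tin, 80 mm diameter, 85 mm high; origin at its underside. Bystander.
- rinse_pot: Open white pot, 100 mm across, 100 mm high; origin at its underside. Bystander.
- lino_a: Carved lino plate 150 x 200 x 8 mm; origin at its underside. Bystander.
- lino_b: Carved lino plate 100 x 120 x 8 mm; origin at its underside. Bystander.
- gouge: Hand gouge with a handle, 150 mm long, lying between the air block and the rack; origin at its underside. Bystander.
- pipe: The same short pipe; origin at the centre of its lower end face, z up along the pipe.
Mind the look-alikes: they are no part of the job. Several things look just like the air_block: the one meant starts farthest from the robot's base. Of the things that look like the rack, the smaller one is meant.

How it is judged:
By the outcome, as a careful person would: the job done as asked, in the order asked, and still so for the second after the job is handed in, with the robot touching nothing.
It also fails if it takes over 64 s, if anything falls off the work surface, if the arm or the gripper's body presses on something with over 40 N, if the wrist force passes 120 N, or if a joint passes its speed limit or range.

## Robot

A 6-joint arm with a two-finger parallel gripper is mounted at the origin on the work surface. World frame = base frame: x ahead of the robot, y to its left, z up, the work surface at z = 0. Lengths are in mm, angles in rad, forces in N, time in s.
With the tool pointing down it reaches from about 275 to 750 mm from the base axis. Payload 10.2 kg.
Tool frame: the origin (TCP) lies at the very end of the fingers, on their centre line; the grasp point (between the pads) lies 19 mm behind it; x points along the fingers, y is the direction in which the jaws open and shut, and the axes are right-handed (so a half turn about x gives the same grasp; the last joint's range is limited). The gripper opens to 85 mm and grips with 20 to 120 N. Pads are 22 mm wide; open, the fingers measure 114 mm over their backs; the gripper's body (76 mm by 85 mm) begins 54 mm behind the grasp point. The pads swing forward as they close: fully open they stand 13 mm farther back than shut.
Start: joints at [0.909, 0.313, 1.498, -0, 1.331, -0.223], TCP at [223.061, 475.263, 231.294] pointing down, gripper open.
Joint ranges: [-2.94, 2.94], [-0.97, 2.17], [0.19, 2.56], [-1.23, 4.37], [0.02, 3.11], [-2.88, 2.88]. Speed limits (rad/s): [2.39, 2.39, 3.01, 3.14, 3.14, 3.14].

## Interface

Orientations are given as a unit quaternion [w, x, y, z].
In Python, from rig import ctrl, viewer, finish_job gives the robot as it stands.
- The arm moves only by the tool carry_out, never from a script. Its argument "targets" is a list of rows, each an object of numbers: "x", "y", "z": the shift along the world's x, y, z in m; "ax", "ay", "az": the turn, a rotation vector about the world's x, y, z in rad; "hand": the opening, from -1 (shut) to 1 (fully open). A call has 1 to 5 rows; each row is the pose to reach, as a shift and turn from the pose commanded when the call began; what a row does not reach only later rows make up. A row lasts 1/8 s, in which the tool goes at most 62.5 mm and 10.7 degrees, less where a joint would pass 70% of its speed; a pose out of reach is approached as far as the arm can. A call with a gripper value outside its range is refused whole. The fingers move at their own pace and stop on an object; "grip_force" is the grip in N (left out, the last holds). Time passes only in rows, so rows that repeat a pose let the fingers close. It gives the time, the measured TCP pose, the force and the opening at its end, in the units of the state.
- ctrl.sense(): the state, without advancing time (a new reading comes with each control period).
- viewer.capture(name): name is "scene" or "side" or "wrist"; returns the picture (480x640x3 uint8, blue, green, red); there is no depth.
- viewer.camera_info(name): a dict with "fx", "fy", "cx", "cy" (pixels), "R" (3x3) and "t" (3): a world point X has camera coordinates R X + t. Camera axes: x right, y down, z forward; pixel columns grow to the right and rows downward; lengths in mm; the calibration is good to about 2 mm. The wrist camera is an equidistant fisheye: a pixel r from the principal point sees the ray r / f radians off the axis. A picture is of the moment at which its call begins: read the wrist's pose just before it. camera_info takes no time and is no camera call; for the wrist camera it gives the pose at the moment of the call.
- finish_job(): hands the job in, once; it reports no verdict.
The state is a dict: "time_s": time; "joints": joint angles; "dq": joint speeds; "tau": joint torques, N m; "eef_pos": TCP position; "ee_rot": TCP orientation; "force": force on the tool from outside, world axes, zero at the start; "wrist_torque": the same for the moment, N m; "grip_width": opening from 0.0 (shut) to 1.0 (fully open).
Only numpy, scipy, OpenCV 4.12 (cv2) and the standard library are available. Lean on these libraries where they do the work, as an engineer would, in place of code of your own. Each camera call takes 0.05 s, during which the arm holds its last target. There are 200 camera calls.

## Working session

There is one attempt and no reset: what is moved stays moved. The work goes in short steps, Python scripts to look and compute and a tool call to move; the robot and the scene stay as the last step left them, time stands still between calls to the robot, and variables do not carry over. Pictures are saved under pics/ and viewed, about 8 in all and at most 12, crops included, and the job is handed in when it is done.

Besides the shell and the picture viewer there is one more tool, called after "Call:" in YAML: its name, and indented under it one key for each argument. carry_out: Moves the arm, as the interface text tells. Its arguments: {"type":"object","properties":{"targets":{"type":"array"},"grip_force":{"type":"number"}},"required":["targets"]}

```bash
ls; mkdir -p pics; python3 - <<'E'
from rig import ctrl,viewer
import cv2
s=ctrl.sense();print(s)
for n in("scene","side","wrist"):
    i=viewer.camera_info(n);print(n,i)
    cv2.imwrite(f"pics/{n}0.png",viewer.capture(n))
E
```

```text
pics
{'time_s': 0.0, 'joints': array([ 9.08623372e-01,  3.13466807e-01,  1.49845688e+00, -4.54224301e-06,
        1.33100957e+00, -2.23416232e-01]), 'dq': array([-0.00011162, -0.00102685, -0.00053504, -0.00190519, -0.00036669,
       -0.00104464]), 'tau': array([ 4.02535661e-04, -4.12267256e+01, -2.59742761e+01, -1.37081743e-04,
        4.16475465e-03,  2.92206562e-05]), 'eef_pos': array([222.87916731, 475.04736683, 230.71902807]), 'ee_rot': array([ 0.68995775,  0.1534533 ,  0.6903611 , -0.15431117]), 'force': array([-0.04558063, -0.62531575,  0.71241964]), 'wrist_torque': array([-0.02837387, -0.04539699,  0.02949365]), 'grip_width': 0.9998764675927191}
scene {'fx': 471.8417923485981, 'fy': 471.8417923485981, 'cx': 328.01739061294666, 'cy': 233.0445411931445, 'R': array([[ 0.89541418,  0.44458665, -0.02400331],
       [ 0.22392647, -0.49628247, -0.83878522],
       [-0.38482513,  0.7456852 , -0.54393308]]), 't': array([-452.05711443,  -43.61109713, 1428.57175971])}
side {'fx': 576.603149615875, 'fy': 576.603149615875, 'cx': 320.2972200492136, 'cy': 237.15392441208618, 'R': array([[-0.98996748, -0.14123634,  0.00408358],
       [-0.10627022,  0.72521062, -0.68027656],
       [ 0.09311831, -0.67388564, -0.73294414]]), 't': array([ 516.12004458,  111.30431234, 1319.11759383])}
wrist {'fx': 371.64829954431775, 'fy': 371.64829954431775, 'cx': 326.83476391866583, 'cy': 237.7015856094378, 'R': array([[ 4.25273556e-01,  9.05064774e-01,  3.96180927e-04],
       [ 8.67517309e-01, -4.07755379e-01,  2.84867108e-01],
       [ 2.57984729e-01, -1.20802754e-01, -9.58566938e-01]]), 't': array([-525.38851206,  -36.22604505,  378.68368592])}
```

View pics/scene0.png

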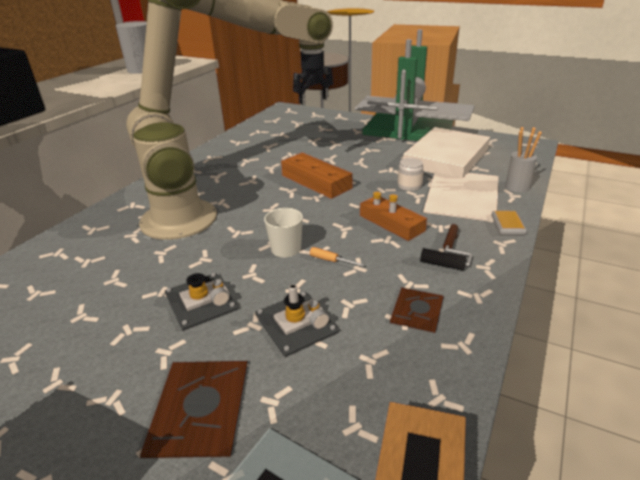

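View pics/side0.png

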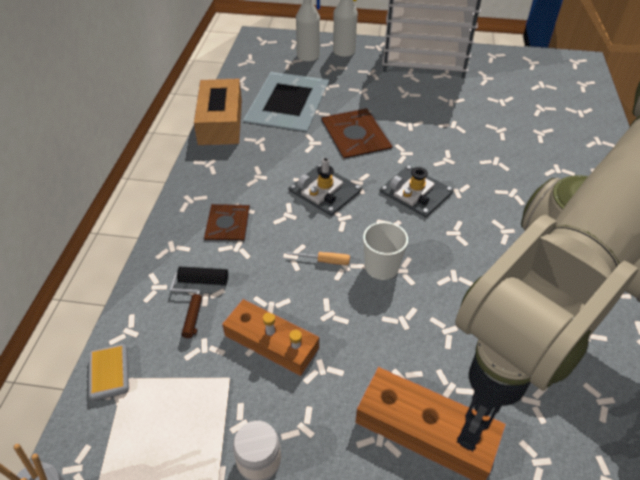

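Candidates: air block at scene (202,297) / side (418,185), near the base and without a pipe; air block at scene (296,318) / side (326,180), farthest and holding the pipe, so this is the one. Racks: large at scene (316,173) / side (430,420); small at scene (393,215) / side (270,335), which is the one meant, with its empty hole at side (245,318). I'll check with a close crop.

```bash
python3 - <<'E'
import cv2,numpy as np
a=cv2.imread("pics/scene0.png");b=cv2.imread("pics/side0.png")
f=lambda im,x,y:cv2.resize(im[y:y+75,x:x+100],None,fx=4,fy=4,interpolation=cv2.INTER_CUBIC)
o=np.vstack([np.hstack([f(a,245,275),f(b,275,145)]),np.hstack([f(a,345,180),f(b,220,295)])])
cv2.imwrite("pics/crop1.png",o)
E
```

```text
(no output)
```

View pics/crop1.png

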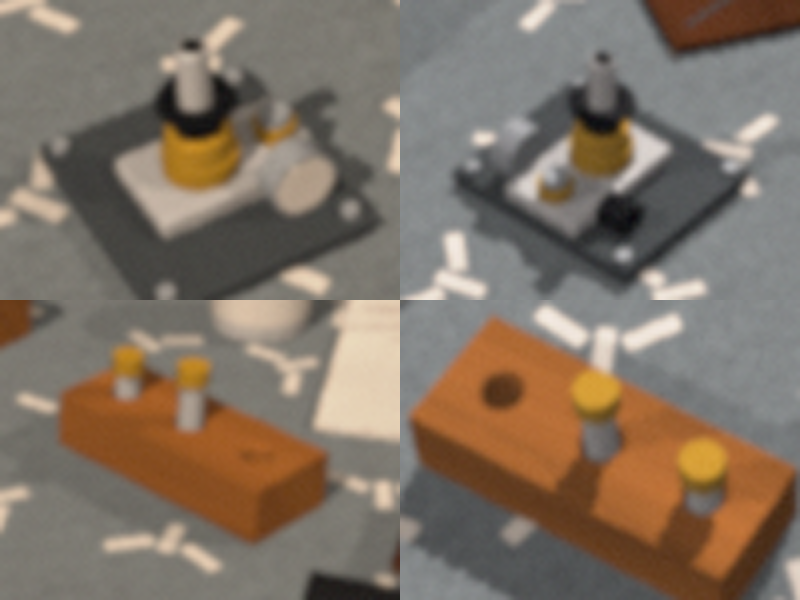

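```bash
cat >h.py <<'E'
import numpy as np
from rig import ctrl,viewer
from scipy.spatial.transform import Rotation as Ro
def ray(n,p,i=None):
    i=i or viewer.camera_info(n);R,t=np.array(i["R"]),np.array(i["t"])
    d=np.array([(p[0]-i["cx"])/i["fx"],(p[1]-i["cy"])/i["fy"],1.])
    if n=="wrist":
        r=np.hypot(d[0],d[1]);d=np.array([d[0]/r*np.sin(r),d[1]/r*np.sin(r),np.cos(r)])
    d=R.T@d;return -R.T@t,d/np.linalg.norm(d)
def plane(n,p,z,i=None):
    c,d=ray(n,p,i);return c+d*(z-c[2])/d[2]
def tri(p,q,n="scene",m="side"):
    a,u=ray(n,p);b,v=ray(m,q)
    k=np.linalg.lstsq(np.c_[u,-v],b-a,rcond=None)[0]
    A,B=a+u*k[0],b+v*k[1];return (A+B)/2,np.linalg.norm(A-B)
E
python3 - <<'E'
from h import *
np.set_printoptions(precision=1,suppress=True)
print("top",tri((293,286.5),(325.5,159.5)),plane("scene",(293,286.5),106),plane("side",(325.5,159.5),106))
print("hole",tri((409.2,218.7),(245.75,317.75)),plane("scene",(409.2,218.7),44),plane("side",(245.75,317.75),44))
m=plane("side",(269.2,318.8),90);e=plane("side",(295.7,335.5),75);h=plane("side",(245.75,317.75),44)
print(m,e,h,np.linalg.norm((h-m)[:2]),np.linalg.norm((h-e)[:2]),(h-e)[:2])
i=viewer.camera_info("wrist");R=np.array(i["R"]);print("wristcam",-R.T@i["t"],R[2]);s=ctrl.sense();print(Ro.from_quat(s["ee_rot"],scalar_first=True).as_matrix())
E
```

```text
top (array([ 545.2, -243.6,  106. ]), np.float64(4.136616035743062)) [ 547.5 -243.4  106. ] [ 543.5 -245.   106. ]
hole (array([650.2, 214.1,  42.6]), np.float64(3.8205431142219624)) [652.6 212.6  44. ] [648.  214.5  44. ]
[589.9 241.1  90. ] [533.2 262.4  75. ] [648.  214.5  44. ] 63.87140247592549 124.35006316942301 [114.8 -47.9]
wristcam [157.2 506.5 373.6] [ 0.3 -0.1 -1. ]
[[-0.   0.4  0.9]
 [-0.   0.9 -0.4]
 [-1.  -0.  -0. ]]
```

Scene and side views agree to 4 mm. The pipe top is at about (545,-244,106) and the hole at about (650,213.5,44), with cap spacings of 64 and 124 mm as expected. The tool's y axis already lies along the rack's y. Now moving above the pipe.

Call:
carry_out:
  targets:
    - {"x": 0.13,"y": -0.29,"z": 0.02}
    - {"x": 0.13,"y": -0.29,"z": 0.02}
    - {"x": 0.13,"y": -0.29,"z": 0.02}
    - {"x": 0.13,"y": -0.29,"z": 0.02}
    - {"x": 0.13,"y": -0.29,"z": 0.02}

```text
invalid input at $.targets[0]: expected keys x, y, z, ax, ay, az, hand
```

Call:
carry_out:
  targets:
    - {"x": 0.13,"y": -0.29,"z": 0.0}
    - {"x": 0.13,"y": -0.29,"z": 0.0}
    - {"x": 0.13,"y": -0.29,"z": 0.0}
    - {"x": 0.13,"y": -0.29,"z": 0.0}
    - {"x": 0.13,"y": -0.29,"z": 0.0}

```text
invalid input at $.targets[0]: expected keys x, y, z, ax, ay, az, hand
```

Call:
carry_out:
  targets:
    - {"x": 0.13,"y": -0.29,"z": 0.02,"ax": 0,"ay": 0,"az": 0,"hand": -0.4}
    - {"x": 0.13,"y": -0.29,"z": 0.02,"ax": 0,"ay": 0,"az": 0,"hand": -0.4}
    - {"x": 0.13,"y": -0.29,"z": 0.02,"ax": 0,"ay": 0,"az": 0,"hand": -0.4}
    - {"x": 0.13,"y": -0.29,"z": 0.02,"ax": 0,"ay": 0,"az": 0,"hand": -0.4}
    - {"x": 0.13,"y": -0.29,"z": 0.02,"ax": 0,"ay": 0,"az": 0,"hand": -0.4}
  grip_force: 30

```text
time_s: 0.78
eef_pos: [351.0, 188.8, 251.1]
ee_rot: [0.69, 0.154, 0.69, -0.154]
force: [0.9, 0.4, -0.2]
grip_width: 0.296
```

Call:
carry_out:
  targets:
    - {"x": 0.13,"y": -0.285,"z": 0,"ax": 0,"ay": 0,"az": 0,"hand": -0.4}
    - {"x": 0.13,"y": -0.285,"z": 0,"ax": 0,"ay": 0,"az": 0,"hand": -0.4}
    - {"x": 0.13,"y": -0.285,"z": 0,"ax": 0,"ay": 0,"az": 0,"hand": -0.4}
    - {"x": 0.13,"y": -0.285,"z": 0,"ax": 0,"ay": 0,"az": 0,"hand": -0.4}
    - {"x": 0.13,"y": -0.285,"z": 0,"ax": 0,"ay": 0,"az": 0,"hand": -0.4}

```text
time_s: 1.4
eef_pos: [480.8, -95.7, 250.8]
ee_rot: [0.69, 0.154, 0.69, -0.154]
force: [0.7, 0.9, 0.2]
grip_width: 0.302
```

Call:
carry_out:
  targets:
    - {"x": 0.062,"y": -0.144,"z": -0.05,"ax": 0,"ay": 0,"az": 0,"hand": -0.4}
    - {"x": 0.062,"y": -0.144,"z": -0.05,"ax": 0,"ay": 0,"az": 0,"hand": -0.4}
    - {"x": 0.062,"y": -0.144,"z": -0.05,"ax": 0,"ay": 0,"az": 0,"hand": -0.4}
    - {"x": 0.062,"y": -0.144,"z": -0.05,"ax": 0,"ay": 0,"az": 0,"hand": -0.4}
    - {"x": 0.062,"y": -0.144,"z": -0.05,"ax": 0,"ay": 0,"az": 0,"hand": -0.4}

```text
time_s: 2.02
eef_pos: [542.2, -237.1, 201.0]
ee_rot: [0.69, 0.154, 0.69, -0.154]
force: [1.3, 0.1, 1.0]
grip_width: 0.3
```

```bash
python3 - <<'E'
from h import *
import cv2,pickle
s=ctrl.sense();print(s["eef_pos"],s["ee_rot"],s["force"],s["grip_width"],s["joints"])
i=viewer.camera_info("wrist");pickle.dump(i,open("w1.pkl","wb"))
cv2.imwrite("pics/w1.png",viewer.capture("wrist"))
E
```

```text
[ 542.20818445 -237.05434517  201.01256835] [ 0.69009097  0.15390673  0.69026398 -0.15369711] [1.28817083 0.05955015 1.02604075] 0.29997129316422944 [-6.10058394e-01  4.83184463e-01  1.33099243e+00  1.86372297e-04
  1.32775491e+00 -1.74237681e+00]
```

View pics/w1.png

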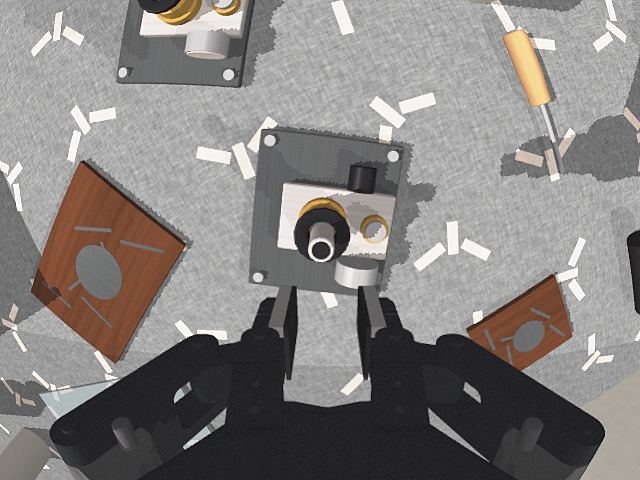

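The wrist view shows the pipe in the black ring, with the rim centred near (320,248) and the fingers around column 326. I'll measure it.

```bash
python3 - <<'E'
from h import *
import cv2,pickle
i=pickle.load(open("w1.pkl","rb"));im=cv2.imread("pics/w1.png")
# dark bore inside the rim
g=cv2.cvtColor(im,cv2.COLOR_BGR2GRAY)[236:264,306:336]
m=(cv2.GaussianBlur(g,(3,3),0)<110).astype('u1')
n,l,st,c=cv2.connectedComponentsWithStats(m)
for k in range(1,n): print(st[k],c[k]+[306,236])
print(plane("wrist",(320.5,249),106,i)); print(ctrl.sense()["eef_pos"])
E
```

```text
[  0   0  16  28 117] [308.65811966 252.58119658]
[19  0  3  1  3] [326. 236.]
[ 17   0  13  28 111] [332.44144144 253.37837838]
[  6   6  18  17 240] [320.57083333 250.        ]
[ 545.84413352 -242.72223934  106.        ]
[ 542.27286886 -236.77699822  201.40149069]
```

Call:
carry_out:
  targets:
    - {"x": 0,"y": 0,"z": 0,"ax": 0,"ay": 0,"az": 0,"hand": -0.4}

```text
time_s: 2.2
eef_pos: [542.4, -236.8, 201.7]
ee_rot: [0.691, 0.153, 0.69, -0.154]
force: [-0.5, 0.2, -0.9]
grip_width: 0.299
```

Call:
carry_out:
  targets:
    - {"x": 0.0035,"y": -0.0062,"z": -0.04,"ax": 0,"ay": 0,"az": 0,"hand": -0.4}
    - {"x": 0.0035,"y": -0.0062,"z": -0.07,"ax": 0,"ay": 0,"az": 0,"hand": -0.4}
    - {"x": 0.0035,"y": -0.0062,"z": -0.07,"ax": 0,"ay": 0,"az": 0,"hand": -0.4}
    - {"x": 0.0035,"y": -0.0062,"z": -0.07,"ax": 0,"ay": 0,"az": 0,"hand": -0.4}

```text
time_s: 2.7
eef_pos: [546.4, -243.9, 132.7]
ee_rot: [0.691, 0.153, 0.689, -0.154]
force: [-0.9, -0.9, -0.7]
grip_width: 0.301
```

```bash
python3 - <<'E'
from h import *
import cv2,pickle
s=ctrl.sense();print(s["eef_pos"],s["ee_rot"],s["force"],s["grip_width"])
i=viewer.camera_info("wrist");pickle.dump(i,open("w2.pkl","wb"))
im=viewer.capture("wrist");cv2.imwrite("pics/w2.png",im)
cv2.imwrite("pics/w2c.png",cv2.resize(im[180:400,220:440],None,fx=2.7,fy=2.7))
R,t=np.array(i["R"]),np.array(i["t"])
p=R@s["eef_pos"]+t;th=np.arctan2(np.hypot(p[0],p[1]),p[2]);u=p[:2]/np.hypot(p[0],p[1])*th*i["fx"]+[i["cx"],i["cy"]];print("tcp px",u)
E
```

```text
[ 546.44324603 -243.90780363  132.72248616] [ 0.69102656  0.1533829   0.68936154 -0.15406704] [-0.91277288 -0.92001858 -0.66752636] 0.3007621495933719
tcp px [325.62863398 305.80483231]
```

View pics/w2c.png

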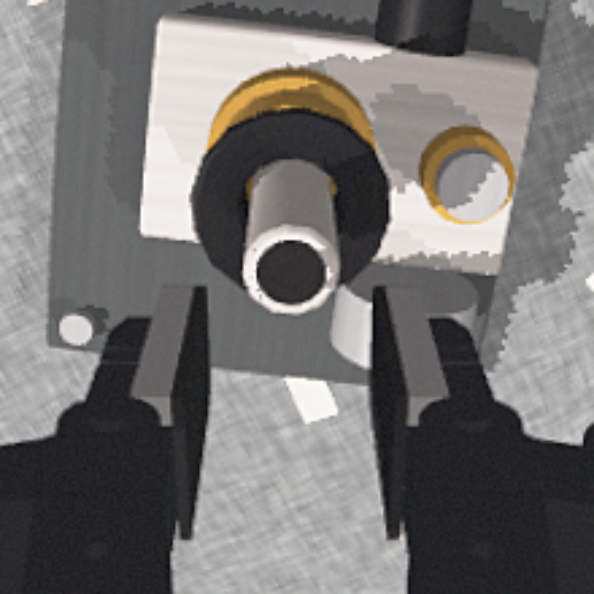

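```bash
python3 - <<'E'
from h import *
import cv2,pickle
i=pickle.load(open("w2.pkl","rb"));im=cv2.imread("pics/w2.png")
g=cv2.cvtColor(im,cv2.COLOR_BGR2GRAY);x0,y0=308,260
n,l,st,c=cv2.connectedComponentsWithStats((cv2.GaussianBlur(g,(3,3),0)[y0:302,x0:350]<90).astype('u1'))
for k in range(1,n):
  if st[k][4]>150: print(st[k],c[k]+[x0,y0])
a=plane("wrist",(328.1,280),106,i);f=[plane("wrist",(220+x/2.7,180+288/2.7),131,i) for x in(207,372)];print(a,f,(f[0]+f[1])/2,np.linalg.norm(f[0]-f[1]))
E
```

```text
[  7   9  25  23 443] [327.40180587 280.40180587]
[ 546.37273592 -242.58075015  106.        ] [array([ 533.76566047, -251.55971234,  131.        ]), array([ 544.8246242 , -228.03133846,  131.        ])] [ 539.29514234 -239.7955254   131.        ] 25.997789446610298
```

Fingers and pipe are aligned to within about 0.5 mm, and the opening measures 26 mm. Now down to just above the ring range.

Call:
carry_out:
  targets:
    - {"x": 0,"y": 0,"z": -0.02,"ax": 0,"ay": 0,"az": 0,"hand": -0.4}
    - {"x": 0,"y": 0,"z": -0.04,"ax": 0,"ay": 0,"az": 0,"hand": -0.4}
    - {"x": 0,"y": 0,"z": -0.05,"ax": 0,"ay": 0,"az": 0,"hand": -0.4}
    - {"x": 0,"y": 0,"z": -0.05,"ax": 0,"ay": 0,"az": 0,"hand": -0.4}

```text
time_s: 3.25
eef_pos: [546.0, -243.9, 81.3]
ee_rot: [0.69, 0.154, 0.69, -0.154]
force: [-0.5, 0.3, 0.6]
grip_width: 0.294
```

Call:
carry_out:
  targets:
    - {"x": 0,"y": 0,"z": -0.001,"ax": 0,"ay": 0,"az": 0,"hand": -0.4}
    - {"x": 0,"y": 0,"z": -0.002,"ax": 0,"ay": 0,"az": 0,"hand": -0.4}
    - {"x": 0,"y": 0,"z": -0.003,"ax": 0,"ay": 0,"az": 0,"hand": -0.4}
    - {"x": 0,"y": 0,"z": -0.004,"ax": 0,"ay": 0,"az": 0,"hand": -0.4}

```text
time_s: 3.75
eef_pos: [545.9, -243.9, 77.0]
ee_rot: [0.69, 0.154, 0.69, -0.154]
force: [-0.4, -0.0, 0.1]
grip_width: 0.3
```

Call:
carry_out:
  targets:
    - {"x": 0,"y": 0,"z": -0.001,"ax": 0,"ay": 0,"az": 0,"hand": -0.4}
    - {"x": 0,"y": 0,"z": -0.002,"ax": 0,"ay": 0,"az": 0,"hand": -0.4}
    - {"x": 0,"y": 0,"z": -0.003,"ax": 0,"ay": 0,"az": 0,"hand": -0.4}
    - {"x": 0,"y": 0,"z": -0.004,"ax": 0,"ay": 0,"az": 0,"hand": -0.4}
    - {"x": 0,"y": 0,"z": -0.004,"ax": 0,"ay": 0,"az": 0,"hand": -0.4}

```text
time_s: 4.38
eef_pos: [545.8, -243.8, 72.8]
ee_rot: [0.69, 0.154, 0.69, -0.154]
force: [0.4, -0.3, 0.8]
grip_width: 0.302
```

Call:
carry_out:
  targets:
    - {"x": 0,"y": 0,"z": -0.001,"ax": 0,"ay": 0,"az": 0,"hand": -0.4}
    - {"x": 0,"y": 0,"z": -0.002,"ax": 0,"ay": 0,"az": 0,"hand": -0.4}
    - {"x": 0,"y": 0,"z": -0.003,"ax": 0,"ay": 0,"az": 0,"hand": -0.4}
    - {"x": 0,"y": 0,"z": -0.003,"ax": 0,"ay": 0,"az": 0,"hand": -0.4}

```text
time_s: 4.88
eef_pos: [545.9, -243.9, 70.5]
ee_rot: [0.69, 0.154, 0.69, -0.154]
force: [-1.3, 1.1, 6.7]
grip_width: 0.302
```

Call:
carry_out:
  targets:
    - {"x": 0,"y": 0,"z": -0.001,"ax": 0,"ay": 0,"az": 0,"hand": -0.4}
    - {"x": 0,"y": 0,"z": -0.002,"ax": 0,"ay": 0,"az": 0,"hand": -0.4}
    - {"x": 0,"y": 0,"z": -0.002,"ax": 0,"ay": 0,"az": 0,"hand": -0.4}

```text
time_s: 5.25
eef_pos: [545.9, -243.9, 68.8]
ee_rot: [0.69, 0.154, 0.69, -0.154]
force: [-2.4, 1.3, 8.1]
grip_width: 0.303
```

Call:
carry_out:
  targets:
    - {"x": 0,"y": 0,"z": -0.001,"ax": 0,"ay": 0,"az": 0,"hand": -0.4}
    - {"x": 0,"y": 0,"z": -0.001,"ax": 0,"ay": 0,"az": 0,"hand": -0.4}

```text
time_s: 5.5
eef_pos: [545.9, -243.9, 67.9]
ee_rot: [0.69, 0.154, 0.69, -0.154]
force: [-2.3, 2.5, 8.8]
grip_width: 0.301
```

Call:
carry_out:
  targets:
    - {"x": 0,"y": 0,"z": -0.001,"ax": 0,"ay": 0,"az": 0,"hand": -0.4}
    - {"x": 0,"y": 0,"z": -0.002,"ax": 0,"ay": 0,"az": 0,"hand": -0.4}
    - {"x": 0,"y": 0,"z": -0.002,"ax": 0,"ay": 0,"az": 0,"hand": -0.4}

```text
time_s: 5.88
eef_pos: [546.0, -243.9, 66.3]
ee_rot: [0.69, 0.154, 0.69, -0.154]
force: [-5.1, 2.4, 12.6]
grip_width: 0.301
```

Call:
carry_out:
  targets:
    - {"x": 0,"y": 0,"z": -0.0005,"ax": 0,"ay": 0,"az": 0,"hand": -0.4}
    - {"x": 0,"y": 0,"z": -0.0005,"ax": 0,"ay": 0,"az": 0,"hand": -0.4}

```text
time_s: 6.12
eef_pos: [546.0, -244.0, 66.3]
ee_rot: [0.69, 0.154, 0.69, -0.154]
force: [-5.8, 3.7, 17.1]
grip_width: 0.303
```

Call:
carry_out:
  targets:
    - {"x": 0,"y": 0,"z": -0.0005,"ax": 0,"ay": 0,"az": 0,"hand": -0.4}
    - {"x": 0,"y": 0,"z": -0.0005,"ax": 0,"ay": 0,"az": 0,"hand": -0.4}

```text
time_s: 6.38
eef_pos: [546.0, -244.0, 66.3]
ee_rot: [0.691, 0.154, 0.69, -0.154]
force: [-6.4, 4.5, 20.7]
grip_width: 0.3
```

Hard stop found at TCP z = 66.3: it stopped moving while the force rose to about 20 N. I'll back off slightly because the fingertips swing forward as they close, then close in stages.

Call:
carry_out:
  targets:
    - {"x": 0,"y": 0,"z": 0.0005,"ax": 0,"ay": 0,"az": 0,"hand": -0.46}
    - {"x": 0,"y": 0,"z": 0.0005,"ax": 0,"ay": 0,"az": 0,"hand": -0.5}
  grip_force: 30

```text
time_s: 6.62
eef_pos: [546.6, -244.3, 66.6]
ee_rot: [0.691, 0.153, 0.689, -0.154]
force: [-3.6, 2.6, 16.1]
grip_width: 0.25
```

Call:
carry_out:
  targets:
    - {"x": 0,"y": 0,"z": 0,"ax": 0,"ay": 0,"az": 0,"hand": -0.6}
    - {"x": 0,"y": 0,"z": 0,"ax": 0,"ay": 0,"az": 0,"hand": -1}
    - {"x": 0,"y": 0,"z": 0,"ax": 0,"ay": 0,"az": 0,"hand": -1}
  grip_force: 30

```text
time_s: 7.0
eef_pos: [546.9, -244.4, 66.8]
ee_rot: [0.692, 0.153, 0.689, -0.154]
force: [-1.9, 2.4, 15.7]
grip_width: 0.19
```

Call:
carry_out:
  targets:
    - {"x": 0,"y": 0,"z": 0,"ax": 0,"ay": 0,"az": 0,"hand": -1}
    - {"x": 0,"y": 0,"z": 0,"ax": 0,"ay": 0,"az": 0,"hand": -1}
  grip_force: 40

```text
time_s: 7.25
eef_pos: [546.9, -244.4, 66.8]
ee_rot: [0.692, 0.153, 0.689, -0.154]
force: [-2.1, 1.5, 15.7]
grip_width: 0.191
```

Steady grip with the ring still held at 15.7 N. Drawing up briskly.

Call:
carry_out:
  targets:
    - {"x": 0,"y": 0,"z": 0.06,"ax": 0,"ay": 0,"az": 0,"hand": -1}
    - {"x": 0,"y": 0,"z": 0.1,"ax": 0,"ay": 0,"az": 0,"hand": -1}
    - {"x": 0,"y": 0,"z": 0.13,"ax": 0,"ay": 0,"az": 0,"hand": -1}
    - {"x": 0,"y": 0,"z": 0.13,"ax": 0,"ay": 0,"az": 0,"hand": -1}

```text
time_s: 7.75
eef_pos: [546.5, -244.3, 196.2]
ee_rot: [0.691, 0.153, 0.689, -0.154]
force: [0.1, 0.5, -2.0]
grip_width: 0.19
```

```bash
python3 - <<'E'
from h import *
import cv2
im=viewer.capture("side");cv2.imwrite("pics/s2.png",cv2.resize(im[70:240,250:450],None,fx=3.5,fy=3.5))
cv2.imwrite("pics/w3.png",viewer.capture("wrist"));s=ctrl.sense();print(s["eef_pos"],s["force"],s["grip_width"],s["joints"])
E
```

```text
[ 545.47188329 -243.60489323  193.13485987] [-0.29296601  0.42565943 -0.06072581] 0.1934196289741332 [-6.15943262e-01  5.02546321e-01  1.32189771e+00 -1.04519345e-05
  1.31882272e+00 -1.74794054e+00]
```

View pics/s2.png

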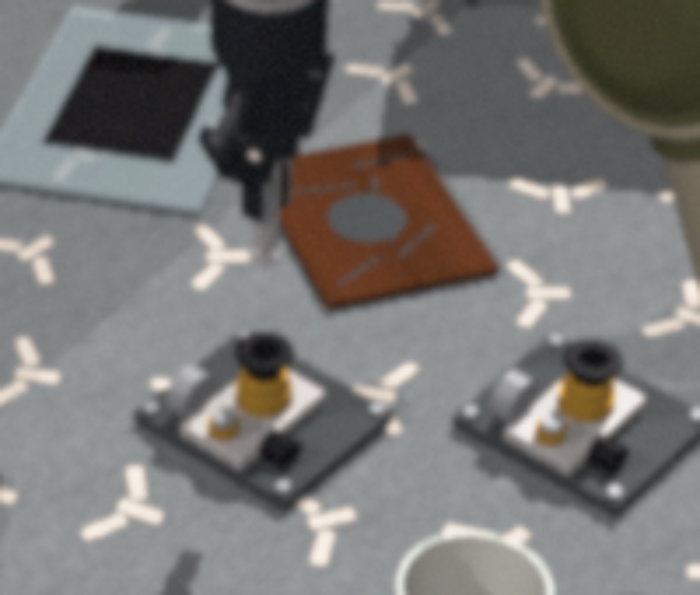

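The pipe is out and held, hanging below the fingers at (265,235) in the crop, and both fittings are empty. Now to the rack.

Call:
carry_out:
  targets:
    - {"x": 0.06,"y": 0.26,"z": 0,"ax": 0,"ay": 0,"az": 0,"hand": -1}
    - {"x": 0.06,"y": 0.26,"z": 0,"ax": 0,"ay": 0,"az": 0,"hand": -1}
    - {"x": 0.06,"y": 0.26,"z": 0,"ax": 0,"ay": 0,"az": 0,"hand": -1}
    - {"x": 0.06,"y": 0.26,"z": 0,"ax": 0,"ay": 0,"az": 0,"hand": -1}
    - {"x": 0.06,"y": 0.26,"z": 0,"ax": 0,"ay": 0,"az": 0,"hand": -1}

```text
time_s: 8.48
eef_pos: [605.4, 19.5, 192.5]
ee_rot: [0.689, 0.153, 0.692, -0.153]
force: [-1.2, -0.8, -0.7]
grip_width: 0.189
```

Call:
carry_out:
  targets:
    - {"x": 0.0445,"y": 0.197,"z": 0,"ax": 0,"ay": 0,"az": 0,"hand": -1}
    - {"x": 0.0445,"y": 0.197,"z": 0,"ax": 0,"ay": 0,"az": 0,"hand": -1}
    - {"x": 0.0445,"y": 0.197,"z": 0,"ax": 0,"ay": 0,"az": 0,"hand": -1}
    - {"x": 0.0445,"y": 0.197,"z": 0,"ax": 0,"ay": 0,"az": 0,"hand": -1}
    - {"x": 0.0445,"y": 0.197,"z": 0,"ax": 0,"ay": 0,"az": 0,"hand": -1}

```text
time_s: 9.1
eef_pos: [650.2, 212.7, 192.9]
ee_rot: [0.69, 0.153, 0.691, -0.154]
force: [0.8, -0.3, -0.8]
grip_width: 0.188
```

```bash
python3 - <<'E'
from h import *
import cv2,pickle
viewer.capture("side")
s=ctrl.sense();i=viewer.camera_info("wrist");im=viewer.capture("wrist")
print(s["eef_pos"],s["ee_rot"],s["force"],s["grip_width"],s["time_s"])
pickle.dump((i,s["eef_pos"]),open("w4.pkl","wb"));cv2.imwrite("pics/w4.png",im)
cv2.imwrite("pics/w4c.png",cv2.resize(im[120:400,170:490],None,fx=2,fy=2))
E
```

```text
[650.31719189 211.66083931 193.37373275] [ 0.68960006  0.15382518  0.69056166 -0.15464204] [-0.18311192 -0.06423366 -1.15972474] 0.192328390022806 9.15
```

View pics/w4c.png

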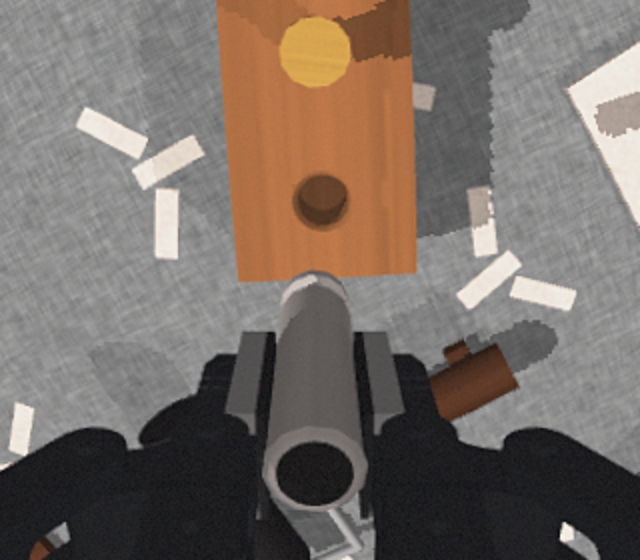

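```bash
python3 - <<'E'
from h import *
import pickle,cv2
np.set_printoptions(precision=1,suppress=True)
i,tcp=pickle.load(open("w4.pkl","rb"));im=cv2.imread("pics/w4.png")
P=lambda x,y,z:plane("wrist",(170+x/2,120+y/2),z,i)
h=P(321,202,44);hl=[P(294,202,44),P(347,202,44)];m=P(315,52,90);t=P(316,471,tcp[2]+39.2)
e=P(314,272,tcp[2]-42.8+1)  # far rim of foot
ax=np.array([.905,-.425]);
print("hole",h,np.linalg.norm(hl[0]-hl[1]),"mid",m,np.linalg.norm((h-m)[:2]),(h-m)[:2])
print("pipe top",t,"foot rim->centre",e[:2]+8.5*ax, e[:2]-8.5*ax,"tcp",tcp)
E
```

```text
hole [651.5 215.   44. ] 21.468245392271257 mid [594.1 239.2  90. ] 62.34067711350403 [ 57.4 -24.3]
pipe top [649.7 213.  232.6] foot rim->centre [651. 212.] [635.6 219.3] tcp [650.3 211.7 193.4]
```

Call:
carry_out:
  targets:
    - {"x": 0.0012,"y": 0.0024,"z": -0.04,"ax": 0,"ay": 0,"az": 0,"hand": -1}
    - {"x": 0.0012,"y": 0.0024,"z": -0.08,"ax": 0,"ay": 0,"az": 0,"hand": -1}
    - {"x": 0.0012,"y": 0.0024,"z": -0.095,"ax": 0,"ay": 0,"az": 0,"hand": -1}
    - {"x": 0.0012,"y": 0.0024,"z": -0.095,"ax": 0,"ay": 0,"az": 0,"hand": -1}

```text
time_s: 9.7
eef_pos: [651.6, 214.5, 99.5]
ee_rot: [0.69, 0.154, 0.69, -0.154]
force: [-0.2, -0.4, -0.2]
grip_width: 0.189
```

```bash
python3 - <<'E'
from h import *
import cv2,pickle
viewer.capture("scene")
s=ctrl.sense();i=viewer.camera_info("wrist");im=viewer.capture("wrist")
print(s["eef_pos"],s["ee_rot"],s["force"],s["grip_width"],s["time_s"])
pickle.dump((i,s["eef_pos"]),open("w5.pkl","wb"));cv2.imwrite("pics/w5.png",im)
a=cv2.resize(im[200:340,270:390],None,fx=4,fy=4,interpolation=cv2.INTER_CUBIC)
b=viewer.capture("side");cv2.imwrite("pics/s5.png",b);b=cv2.resize(b[255:325,210:270],None,fx=6,fy=6,interpolation=cv2.INTER_CUBIC);b=np.vstack([b,np.zeros((560-420,360,3),'u1')])
cv2.imwrite("pics/w5c.png",np.hstack([a[:560],b[:560,:320]]))
E
```

```text
[652.19911742 214.87142819 100.81466913] [ 0.69066297  0.15439453  0.68951116 -0.15401735] [-0.70313766  0.4424643  -1.01538595] 0.1884773606574778 9.75
```

View pics/w5c.png

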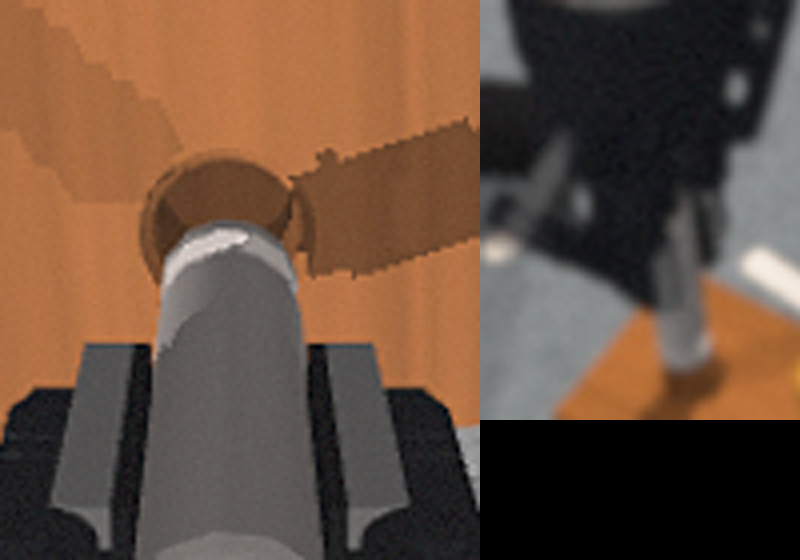

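```bash
python3 - <<'E'
from h import *
import pickle
np.set_printoptions(precision=1,suppress=True)
i,tcp=pickle.load(open("w5.pkl","rb"))
P=lambda x,y,z:plane("wrist",(270+x/4,200+y/4),z,i)
e=np.array([.905,-.425]);d=np.array([.425,.905])
H=P(228,150,44);L=P(143,225,44);Rr=P(313,225,44);zf=tcp[2]-42.8
F=P(230,222,zf);F2=P(230,222,zf+2);C=P(230,285,zf)
for n,v in(("Hfar",H),("L",L),("R",Rr),("Ffar",F),("Ffar+2",F2),("tcp",tcp)):print(n,v,"e",v[:2]@e,"d",v[:2]@d)
for z in(zf,zf+2):print([P(x,270,z)[:2]@d for x in(163,298)])
E
```

```text
Hfar [640.2 221.3  44. ] e 485.3298804091104 d 472.4133275597882
L [645.1 205.7  44. ] e 496.45006908322097 d 460.3016895179992
R [655.5 227.5  44. ] e 496.49799245743714 d 484.50727096261966
Ffar [645.5 219.1  58. ] e 491.07715179616633 d 472.6324362211424
Ffar+2 [644.9 219.4  60. ] e 490.3732191309561 d 472.62463194183937
tcp [652.2 214.9 100.8] e 498.91984428264874 d 471.6432674181494
[np.float64(463.6704166470628), np.float64(481.7247707960963)]
[np.float64(463.75929081211126), np.float64(481.61888228979905)]
```

Foot against hole mouth: aligned to 0.3 mm along the jaws and about 1.2 mm off across them. I'll correct that and lower.

Call:
carry_out:
  targets:
    - {"x": -0.001,"y": 0.0002,"z": 0,"ax": 0,"ay": 0,"az": 0,"hand": -1}
    - {"x": -0.001,"y": 0.0002,"z": -0.008,"ax": 0,"ay": 0,"az": 0,"hand": -1}
    - {"x": -0.001,"y": 0.0002,"z": -0.013,"ax": 0,"ay": 0,"az": 0,"hand": -1}
    - {"x": -0.001,"y": 0.0002,"z": -0.018,"ax": 0,"ay": 0,"az": 0,"hand": -1}

```text
time_s: 10.35
eef_pos: [650.4, 215.8, 80.8]
ee_rot: [0.69, 0.154, 0.69, -0.154]
force: [0.0, 0.2, 0.2]
grip_width: 0.195
```

Call:
carry_out:
  targets:
    - {"x": 0,"y": 0,"z": -0.005,"ax": 0,"ay": 0,"az": 0,"hand": -1}
    - {"x": 0,"y": 0,"z": -0.01,"ax": 0,"ay": 0,"az": 0,"hand": -1}
    - {"x": 0,"y": 0,"z": -0.014,"ax": 0,"ay": 0,"az": 0,"hand": -1}
    - {"x": 0,"y": 0,"z": -0.016,"ax": 0,"ay": 0,"az": 0,"hand": -1}

```text
time_s: 10.85
eef_pos: [650.5, 215.7, 65.1]
ee_rot: [0.69, 0.154, 0.69, -0.154]
force: [0.1, -0.1, -1.2]
grip_width: 0.189
```

Call:
carry_out:
  targets:
    - {"x": 0,"y": 0,"z": -0.002,"ax": 0,"ay": 0,"az": 0,"hand": -1}
    - {"x": 0,"y": 0,"z": -0.003,"ax": 0,"ay": 0,"az": 0,"hand": -1}
    - {"x": 0,"y": 0,"z": -0.003,"ax": 0,"ay": 0,"az": 0,"hand": -1}

```text
time_s: 11.22
eef_pos: [650.5, 215.8, 62.4]
ee_rot: [0.69, 0.154, 0.69, -0.154]
force: [-0.1, 0.7, -1.1]
grip_width: 0.189
```

Call:
carry_out:
  targets:
    - {"x": 0,"y": 0,"z": -0.001,"ax": 0,"ay": 0,"az": 0,"hand": -1}
    - {"x": 0,"y": 0,"z": -0.002,"ax": 0,"ay": 0,"az": 0,"hand": -1}
    - {"x": 0,"y": 0,"z": -0.003,"ax": 0,"ay": 0,"az": 0,"hand": -1}
    - {"x": 0,"y": 0,"z": -0.003,"ax": 0,"ay": 0,"az": 0,"hand": -1}

```text
time_s: 11.72
eef_pos: [650.5, 215.7, 59.3]
ee_rot: [0.69, 0.154, 0.69, -0.154]
force: [-0.2, 0.1, -1.4]
grip_width: 0.19
```

Call:
carry_out:
  targets:
    - {"x": 0,"y": 0,"z": -0.0005,"ax": 0,"ay": 0,"az": 0,"hand": -1}
    - {"x": 0,"y": 0,"z": -0.001,"ax": 0,"ay": 0,"az": 0,"hand": -1}
    - {"x": 0,"y": 0,"z": -0.001,"ax": 0,"ay": 0,"az": 0,"hand": -1}

```text
time_s: 12.1
eef_pos: [650.6, 215.7, 58.9]
ee_rot: [0.69, 0.154, 0.69, -0.154]
force: [-0.6, -0.5, 3.2]
grip_width: 0.192
```

Bottom touched at TCP z = 58.9, exactly as predicted (58.8). Now releasing and withdrawing.

Call:
carry_out:
  targets:
    - {"x": 0,"y": 0,"z": 0,"ax": 0,"ay": 0,"az": 0,"hand": -0.5}
    - {"x": 0,"y": 0,"z": 0,"ax": 0,"ay": 0,"az": 0,"hand": 0}
    - {"x": 0,"y": 0,"z": 0,"ax": 0,"ay": 0,"az": 0,"hand": 0}
    - {"x": 0,"y": 0,"z": 0.01,"ax": 0,"ay": 0,"az": 0,"hand": 0}
    - {"x": 0,"y": 0,"z": 0.03,"ax": 0,"ay": 0,"az": 0,"hand": 0}

```text
time_s: 12.72
eef_pos: [650.3, 215.7, 89.1]
ee_rot: [0.69, 0.154, 0.69, -0.154]
force: [0.1, 0.2, -0.1]
grip_width: 0.5
```

Call:
carry_out:
  targets:
    - {"x": 0,"y": 0,"z": 0.05,"ax": 0,"ay": 0,"az": 0,"hand": 0}
    - {"x": 0,"y": 0,"z": 0.1,"ax": 0,"ay": 0,"az": 0,"hand": 0}
    - {"x": 0,"y": 0,"z": 0.12,"ax": 0,"ay": 0,"az": 0,"hand": 0}
    - {"x": 0,"y": 0,"z": 0.12,"ax": 0,"ay": 0,"az": 0,"hand": 0}

```text
time_s: 13.22
eef_pos: [651.1, 215.9, 211.4]
ee_rot: [0.692, 0.154, 0.689, -0.153]
force: [0.3, -0.4, -0.1]
grip_width: 0.501
```

```bash
python3 - <<'E'
from h import *
import cv2
w=viewer.capture("wrist");b=viewer.capture("scene");s=ctrl.sense();print(s["eef_pos"],s["force"],s["grip_width"],s["time_s"])
f=cv2.resize(b[165:265,330:450],None,fx=3.3,fy=3.3,interpolation=cv2.INTER_CUBIC)
g=cv2.resize(w[130:380,200:450],(330,330));cv2.imwrite("pics/end.png",np.hstack([f[:330],g]))
E
```

```text
[650.22412215 215.70306362 207.94971557] [-0.65114078 -0.24558188 -0.32973634] 0.4975191718970101 13.325
```

View pics/end.png

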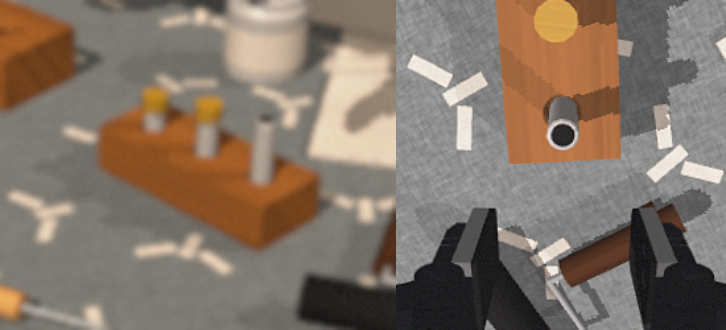

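The pipe stands upright in the end hole (scene crop: top at (265,119)) and the capped pipes have not moved. One last height check, then handing in.

```bash
python3 - <<'E'
from h import *
from rig import finish_job
print(plane("scene",(410.3,201),98),plane("scene",(410.3,201),106))
print(finish_job())
E
```

```text
[650.66190489 216.05515162  98.        ] [654.63434799 202.09750091 106.        ]
the job is handed in; nothing more can be done
None
```

The pipe is out of the fitting and standing fully home in the rack's empty hole, and the job is handed in; it finished at about 13.3 s of the 64 s allowed.

- **Release ring:** I pressed it from first touch, about 72 mm, down to its hard stop. The TCP stopped moving at 66.3 mm, and the highest force reading was about 21 N. The ring was still held at about 16 N when I gripped the pipe.
- **Drawing out:** I pulled straight up in a quick motion. No strain showed at the end of that move, but force was read only then, so a brief peak during the pull would not have shown.
- **Placing:** I aligned the pipe over the empty hole of the smaller rack with two close looks. It met no resistance until it touched the bottom at TCP z = 58.9 mm, against 58.8 mm predicted. I then released it and withdrew.

**Last checks:** the final pictures show the pipe upright in the hole, the two capped pipes unmoved and the gripper clear. The pipe's top in the scene picture fits a height of 98 mm directly over the hole, which is fully home. No check failed. The scene and side cameras disagreed by about 4 mm at the start, which the wrist camera settled. The grip opening read about 16 mm on the 18 mm pipe, though the grip held steady.

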